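# Gather the bushings in the tote's pouring corner

## Robot

A 6-joint arm with a two-finger parallel gripper is mounted at the origin on the work surface. World frame = base frame: x ahead of the robot, y to its left, z up, the work surface at z = 0. Lengths are in m, angles in rad, forces in N, time in s.
With the tool pointing down it reaches from about 0.35 to 0.975 m from the base axis. Payload 7.1 kg.
Tool frame: the origin (TCP) lies between the finger pads; the fingertips stand manip.tip_reach ahead of it and the grasp point (between the pads) lies 8 mm behind it (manip.tip_reach is the distance from the TCP to the fingertips, in m); z points along the fingers, y is the direction in which the jaws open and shut (so a half turn about z gives the same grasp; the last joint's range is limited). The gripper opens to 88 mm and grips with 3 to 60 N. Pads are 20 mm wide; open, the fingers measure 115 mm over their backs; the gripper's body (75 mm by 178 mm) begins 61 mm behind the grasp point.
Start: joints at [1.09, 0.423, 1.63, -0, 1.089, -0.019], TCP at [0.278, 0.56, 0.234] pointing down, gripper open.
Joint ranges: [-3, 3], [-0.9, 2.11], [0.09, 2.58], [-1.31, 4.45], [0.11, 2.69], [-2.54, 2.54]. Speed limits (rad/s): [2.39, 2.39, 3.01, 3.14, 3.14, 3.14].

## Interface

Orientations are given as [roll, pitch, yaw] about the fixed x, y, z axes, in that order (R = Rz(yaw) Ry(pitch) Rx(roll)).
In Python, from plant import manip, vision, finder gives the robot as it stands.
- The arm moves only by the tool apply_moves, never from a script. Its argument "targets" is a list of rows, each a list of 7 numbers: the closure in counts, from 0 (fully open) to 255 (shut), then the shift along the world's x, y, z in mm, then the turn, a rotation vector about the world's x, y, z in degrees. A call has 1 to 12 rows; each row is the pose to reach, as a shift and turn from the pose commanded when the call began; what a row does not reach only later rows make up. A row lasts 1/12 s, in which the tool goes at most 41.7 mm and 7.16 degrees, less where a joint would pass 70% of its speed; a pose out of reach is approached as far as the arm can. A call with a gripper value outside its range is refused whole. The fingers move at their own pace and stop on an object; "squeeze" is the grip in N (left out, the last holds). Time passes only in rows, so rows that repeat a pose let the fingers close. It gives the time, the measured TCP pose, the force and the opening at its end, in the units of the state.
- manip.state(): the state, without advancing time (a new reading comes with each control period).
- vision.grab_frame(name): name is "scene" or "top" or "wrist"; returns the picture (480x640x3 uint8, red, green, blue); there is no depth.
- vision.get_calibration(name): a dict with "fov_y" (degrees; the focal length in pixels is half the picture's height over the tangent of half this angle, whatever the lens; pixels are square), "cx", "cy" (the principal point, pixels), "extrinsics" (4x4, takes a point from camera to world coordinates). Camera axes: x right, y up, looking along -z (the intrinsics and any distortion apply to the point x, -y, -z); pixel columns grow to the right and rows downward; lengths in m; the calibration is good to about 2 mm. The wrist camera is an equidistant fisheye: a pixel r from the principal point sees the ray r / f radians off the axis. A picture is of the moment at which its call begins: read the wrist's pose just before it. get_calibration takes no time and is no camera call; for the wrist camera it gives the pose at the moment of the call.
- manip.sign_off(): hands the job in, once; it reports no verdict.
Trained networks look in the newest picture that a camera, given by its name, has taken for a name from the list of things; names that differ only in an ending like _2 or _b are one class to them, and where a whole thing is asked for, a point or a joint stands for the part that bears it (a point fixed in the world has none). Each returns a list of dicts, best first, with "conf" (0 to 1); they miss things now and then, are a little off and sometimes report something else, mostly with a low value. They report only what shows in the picture. A call takes as long as a camera call.
- finder.silhouettes(target, camera): "pixels" (480x640 bool, what is visible of it) and "box" ([left, top, width, height] in pixels, round what is visible of it).
- finder.pinpoint(target, camera): "at" ([row, column] in pixels: a listed point, or the origin of a listed thing).
The state is a dict: "time": time; "joints": joint angles; "dq": joint speeds; "effort": joint torques, N m; "tool_pos": TCP position; "tcp_rot": TCP orientation; "contact_force": force on the tool from outside, world axes, zero at the start; "torque": the same for the moment, N m; "opening": opening from 0.0 (shut) to 1.0 (fully open).
Only numpy, scipy, OpenCV 4.12 (cv2) and the standard library are available. Lean on these libraries where they do the work, as an engineer would, in place of code of your own. Each camera call takes 0.05 s, during which the arm holds its last target.

## Task

The inspector wants to pick the five brass bushings out of one corner of the blue parts tote: grip the tote by its rim and raise the corner opposite the pouring lip, so that the tote leans about 25 to 30 degrees towards the lip with its lip corner still standing on the bench, until all five bushings have slid together into the lip corner. Spill none, leave everything else on the bench where it is, and finish holding the tote still in the gripper at that tilt.

Things in the scene. Friction and masses are not known exactly. Their poses are not given: they have to be found in the camera images.
- tote_center (a point): Centre, half-way up, of the loose blue parts tote standing flat on the bench: outside 200 mm along its x, 180 mm along y, 56 mm high, walls and floor 4 mm, 0.2 to 0.34 kg empty. An upright straight rim runs round its top: 10 mm thick, 16 mm deep, inner face flush with the wall, outer faces 106 mm (x) and 96 mm (y) from the centre. No rim at the cut lip corner. Axes: x, y along its sides, z up.
- tote_lip_foot (a point): Middle of the bottom outer edge of the lip corner, at (-84, -74, -28) mm from tote_center in the tote's axes, which it shares. Here the (-x, -y) corner is cut off at 45 degrees (32 mm off each side) by a low wall 45 mm long and 30 mm high, with a pouring lip standing out 22 mm. Leaning towards the lip, the tote pivots on this straight bottom edge.
- tote_high_corner (a point): Outer top point of the rim at the corner opposite the pouring lip, at (106, 96, 28) mm from tote_center in the tote's axes. The two rim sides that meet here are straight and can be gripped from above across their 10 mm thickness, a finger inside and one outside the tote; inside, the floor is 52 mm below the rim's top.
- bushing1_center (a point): Centre of a loose, smooth brass bushing, a short turned ring 20 mm across and 12 mm high with a dark bore, 25 g, standing flat on the tote's floor (centre 10 mm above the bench). It starts to slide on the floor at a tilt of 7 to 11 degrees; one that lies against a wall slides on along it to the lip corner by about 20 degrees.
- bushing2_center (a point): Centre of a loose, smooth brass bushing, a short turned ring 20 mm across and 12 mm high with a dark bore, 25 g, standing flat on the tote's floor (centre 10 mm above the bench). It starts to slide on the floor at a tilt of 7 to 11 degrees; one that lies against a wall slides on along it to the lip corner by about 20 degrees.
- bushing3_center (a point): Centre of a loose, smooth brass bushing, a short turned ring 20 mm across and 12 mm high with a dark bore, 25 g, standing flat on the tote's floor (centre 10 mm above the bench). It starts to slide on the floor at a tilt of 7 to 11 degrees; one that lies against a wall slides on along it to the lip corner by about 20 degrees.
- bushing4_center (a point): Centre of a loose, smooth brass bushing, a short turned ring 20 mm across and 12 mm high with a dark bore, 25 g, standing flat on the tote's floor (centre 10 mm above the bench). It starts to slide on the floor at a tilt of 7 to 11 degrees; one that lies against a wall slides on along it to the lip corner by about 20 degrees.
- bushing5_center (a point): Centre of a loose, smooth brass bushing, a short turned ring 20 mm across and 12 mm high with a dark bore, 25 g, standing flat on the tote's floor (centre 10 mm above the bench). It starts to slide on the floor at a tilt of 7 to 11 degrees; one that lies against a wall slides on along it to the lip corner by about 20 degrees.
- sample_box1: Loose purple plastic sample box with a lid, 63 x 63 x 40 mm; origin under its centre. Leave alone.
- sample_box2: Second purple sample box, the same. Leave alone.
- sample_plate: Loose yellow moulded sample plate, 140 x 50 x 14 mm, flat on the bench; origin under the middle of its wide part. Leave alone.
- marker: Marker pen, 140 mm long, 17 mm thick, lying along its x axis; origin on the bench under its middle. Leave alone.
- keyboard: Black keyboard, 440 mm along its x, 145 mm along y, 23 mm high, fixed; origin under its centre. Do not strike.

How it is judged:
By the outcome, as a careful person would: the job done as asked, in the order asked, and still so for the second after the job is handed in, while the arm keeps its last pose, push and grip.
It also fails if it takes over 34 s, if anything falls off the work surface, if the arm or the gripper's body presses on something with over 40 N, if the wrist force passes 120 N, or if a joint passes its speed limit or range.

## Working session

There is one attempt and no reset: what is moved stays moved. The work goes in short steps, Python scripts to look and compute and a tool call to move; the robot and the scene stay as the last step left them, time stands still between calls to the robot, and variables do not carry over. Pictures are saved under pics/ and viewed, and the job is handed in when it is done.

Besides the shell and the picture viewer there is one more tool, called after "Call:" as name([rows], argument=value, ...), one row to a line, values as JSON. apply_moves: Moves the arm, as the interface text tells. Its arguments: {"type":"object","properties":{"targets":{"type":"array"},"squeeze":{"type":"number"}},"required":["targets"]}

```bash
ls; mkdir -p pics
python3 - <<'E'
from plant import manip, vision, finder
import cv2
s=manip.state();print(s['time'],s['tool_pos'],s['tcp_rot'],manip.tip_reach)
for n in ("scene","top"):
    im=vision.grab_frame(n);cv2.imwrite(f"pics/{n}0.png",im[:,:,::-1])
    c=vision.get_calibration(n);print(n,c)
    for t in ("tote_center","tote_lip_foot","tote_high_corner","bushing1_center","sample_box1","sample_plate","marker","keyboard"):
        print(t,[(round(d['conf'],2),[round(float(v)) for v in d['at']]) for d in finder.pinpoint(t,n)])
E
```

```text
pics
0.0 [0.27820139 0.55906611 0.23291056] [-3.14007569e+00 -2.57745653e-05  2.67977187e+00] 0.011
scene {'fov_y': 46.61340598717379, 'cx': 313.36627320159835, 'cy': 245.17119829413545, 'extrinsics': array([[-0.5122518 , -0.68281638,  0.52092214,  1.13114219],
       [ 0.85868175, -0.41866205,  0.29561417,  0.4108953 ],
       [ 0.01624014,  0.59873523,  0.80078236,  1.06030818],
       [ 0.        ,  0.        ,  0.        ,  1.        ]])}
tote_center [(0.72, [278, 287]), (0.5, [221, 140])]
tote_lip_foot [(0.61, [257, 258])]
tote_high_corner [(0.59, [314, 332])]
bushing1_center [(0.41, [302, 311])]
sample_box1 [(0.95, [275, 139]), (0.7, [220, 140]), (0.41, [303, 311])]
sample_plate [(0.57, [159, 198])]
marker [(0.58, [298, 434])]
keyboard [(0.68, [390, 472])]
top {'fov_y': 44.53039627791738, 'cx': 329.91214808374934, 'cy': 240.4000430220406, 'extrinsics': array([[ 0.01326245,  0.99422315, -0.10651025,  0.33667204],
       [-0.99990913,  0.01292956, -0.0038154 ,  0.04626766],
       [-0.00241623,  0.10655118,  0.99430428,  1.53189382],
       [ 0.        ,  0.        ,  0.        ,  1.        ]])}
tote_center [(0.8, [213, 337])]
tote_lip_foot [(0.89, [231, 381])]
tote_high_corner [(0.83, [195, 285])]
bushing1_center [(0.41, [207, 312])]
sample_box1 [(0.75, [205, 488]), (0.68, [156, 453])]
sample_plate [(0.8, [297, 500]), (0.57, [196, 281])]
marker [(0.53, [263, 218])]
keyboard [(0.83, [205, 169])]
```

View pics/scene0.png

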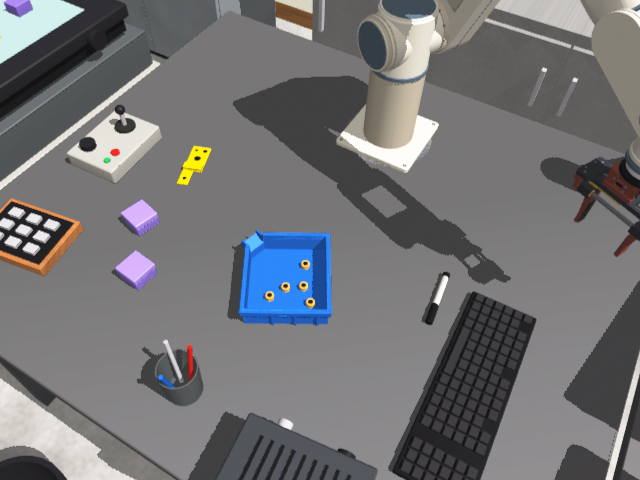

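View pics/top0.png

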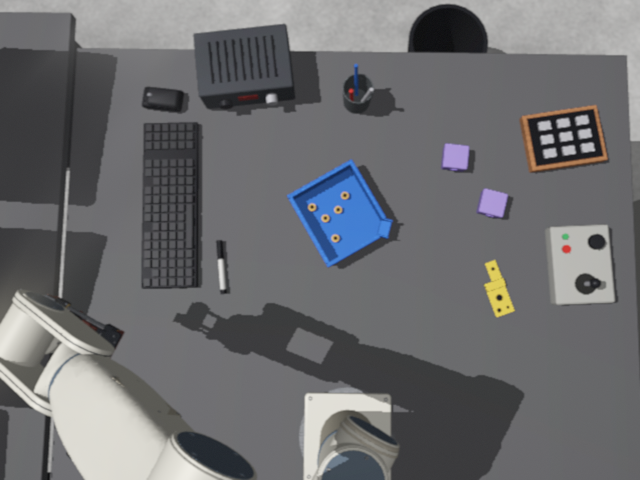

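The top view shows the tote with its lip at about (388,228) and its high corner at about (290,195). The five bushings are at about (312,207), (345,195), (338,210), (325,218) and (335,238). Nothing is close to the tote. Next I'll fit its pose.

```bash
cat > h.py <<'E'
import numpy as np, cv2
from plant import manip, vision, finder
def proj(n,P,c=None):
    c=c or vision.get_calibration(n);E=np.array(c['extrinsics']);P=np.atleast_2d(P)
    f=240/np.tan(np.radians(c['fov_y']/2));q=(P-E[:3,3])@E[:3,:3]
    x,y,z=q[:,0],-q[:,1],-q[:,2]
    if n=='wrist':
        r=np.hypot(x,y);th=np.arctan2(r,z);k=np.where(r>1e-9,th/np.maximum(r,1e-9),1/z);return np.c_[c['cx']+f*x*k,c['cy']+f*y*k]
    return np.c_[c['cx']+f*x/z,c['cy']+f*y/z]
def onplane(n,uv,h):
    c=vision.get_calibration(n);E=np.array(c['extrinsics']);f=240/np.tan(np.radians(c['fov_y']/2))
    d=E[:3,:3]@np.array([(uv[0]-c['cx'])/f,-(uv[1]-c['cy'])/f,-1]);return E[:3,3]+d*(h-E[2,3])/d[2]
C4=np.array([[106,96,28],[106,-96,28],[-106,96,28]])/1000
RIM=np.array([[106,96,28],[106,-96,28],[-70,-96,28],[-106,-60,28],[-106,96,28]])/1000
def w(p,L,z=.028):
    c,s=np.cos(p[2]),np.sin(p[2]);L=np.atleast_2d(L)
    return np.c_[p[0]+c*L[:,0]-s*L[:,1],p[1]+s*L[:,0]+c*L[:,1],L[:,2]+z]
E
cat > a.py <<'E'
from h import *
from scipy.optimize import minimize
res={}
masks={}
for n in ("top","scene"):
    vision.grab_frame(n)
    for d in finder.silhouettes("tote_center",n)[:1]:
        masks[n]=d['pixels'];print(n,d['conf'],d['box'],d['pixels'].sum())
def solid(): # all outline points: rim top, rim bottom, base, lip
    pts=[*RIM]
    pts+=[p*[1,1,12/28] for p in RIM]
    pts+=[np.array(q)/1000 for q in ([100,90,-28],[100,-90,-28],[-68,-90,-28],[-100,-58,-28],[-100,90,-28])]
    e=np.array([-84,-74,2])/1000;t=np.array([1,-1,0])/2**.5*.0225;o=np.array([-1,-1,0])/2**.5*.022
    pts+=[e+t+o,e-t+o]
    return np.array(pts)
S=solid();cal={n:vision.get_calibration(n) for n in masks}
def cost(p,ns):
    k=0
    for n in ns:
        uv=proj(n,w(p,S),cal[n]);m=np.zeros((480,640),np.uint8)
        cv2.fillPoly(m,[np.round(cv2.convexHull(uv.astype(np.float32))*16).astype(np.int32)],1,shift=4) 
        # compare to convex hull of the mask
        k+=(m.astype(bool)^H[n]).sum()
    return k
H={}
for n,m in masks.items():
    mm=m.astype(np.uint8);mm=cv2.morphologyEx(mm,cv2.MORPH_OPEN,np.ones((3,3)))
    hu=cv2.convexHull(np.argwhere(mm)[:,::-1].astype(np.int32));b=np.zeros_like(mm);cv2.fillPoly(b,[hu],1);H[n]=b.astype(bool)
hc=onplane('top',(285,195),.056);lf=onplane('top',(381,231),0)
yaw=np.arctan2(*(hc-lf)[[1,0]])-np.arctan2(170,190);c0=onplane('top',(337,213),.028)
print(c0,np.degrees(yaw),np.linalg.norm((hc-lf)[:2]))
for ns in (("top",),("scene",),("top","scene")):
    p=np.array([c0[0],c0[1],yaw])
    for i in range(3):
        r=minimize(cost,p,args=(ns,),method='Nelder-Mead',options=dict(initial_simplex=[p,p+[.006,0,0],p+[0,.006,0],p+[0,0,.06]],xatol=1e-4));p=r.x
    print(ns,p.round(4),np.degrees(p[2]),r.fun)
np.save('pose.npy',p)
for n in ("top","scene"):
    im=vision.grab_frame(n)[:,:,::-1].copy()
    im=cv2.resize(im,None,fx=4,fy=4,interpolation=cv2.INTER_CUBIC)
    for L in (RIM,np.r_[S[10:15]]):
        cv2.polylines(im,[np.round(proj(n,w(p,L))*4+1.5).astype(int)],True,(0,255,0),1)
    cc=(proj(n,w(p,[0,0,0]))[0]*4).astype(int);cv2.imwrite(f"pics/fit_{n}.png",im[max(cc[1]-270,0):cc[1]+270,cc[0]-300:cc[0]+300])
print(w(p,[[.106,.096,.028],[-.084,-.074,-.028]]))
E
python3 a.py
```

```text
top 0.61 [285.6, 159.4, 108.6, 106.3] 6117
scene 0.88 [239.0, 233.1, 92.8, 89.9] 7554
[0.5694611  0.03460799 0.028     ] 29.932225489557474 0.2634004897639267
('top',) [0.5672 0.0294 0.5366] 30.745467644228384 70.0
('scene',) [0.5687 0.0262 0.5491] 31.461881331496247 168.0
('top', 'scene') [0.568  0.0274 0.5424] 31.075480527953417 403.0
[[ 0.60925156  0.1643493   0.056     ]
 [ 0.5342672  -0.07932537  0.        ]]
```

View pics/fit_top.png

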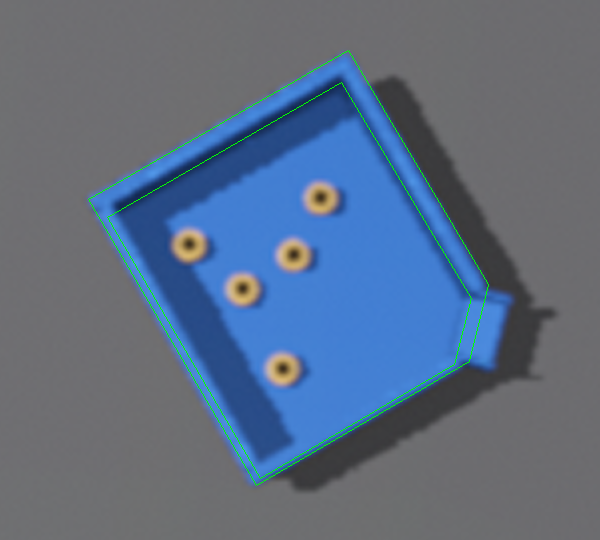

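View pics/fit_scene.png

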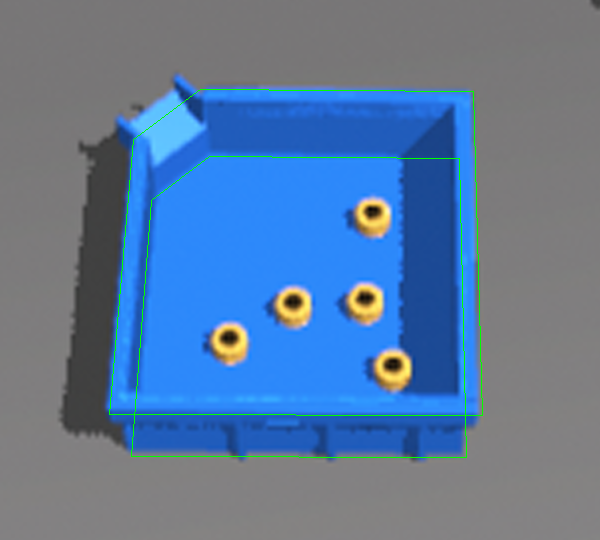

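The fit agrees with both pictures to about 2 mm: centre (0.568, 0.027), yaw 31°. I'll grip the +x rim at tote (101, 62) mm, which is world (0.623, 0.133), with the jaws along 31°. First I'll move above it.

Call:
apply_moves([
  [0,30,-36,0,0,0,-4],
  [0,60,-72,0,0,0,-8],
  [0,88,-108,0,0,0,-12],
  [0,112,-142,0,0,0,-16],
  [0,138,-174,0,0,0,-20],
  [0,163,-206,0,0,0,-24],
  [0,188,-238,-5,0,0,-28],
  [0,213,-270,-10,0,0,-32],
  [0,239,-302,-20,0,0,-32],
  [0,265,-334,-30,0,0,-32],
  [0,290,-366,-40,0,0,-32],
  [0,316,-396,-50,0,0,-32],
], squeeze=30)

```text
time: 2.2
tool_pos: [0.5879, 0.1706, 0.1864]
tcp_rot: [3.141, 0.0, 2.121]
contact_force: [-0.2, 0.2, -0.5]
opening: 0.997
```

Call:
apply_moves([
  [60,18,-20,-15,0,0,0],
  [90,28,-30,-30,0,0,0],
  [90,28,-30,-40,0,0,0],
  [90,28,-30,-40,0,0,0],
])

```text
time: 2.53
tool_pos: [0.6135, 0.1416, 0.1441]
tcp_rot: [-3.138, -0.002, 2.12]
contact_force: [-0.2, 1.0, 0.2]
opening: 0.735
```

```bash
cat > b.py <<'E'
from h import *
import sys
p=np.load('pose.npy')
s=manip.state();print(s['time'],s['tool_pos'],np.degrees(s['tcp_rot']),s['joints'].round(2) if hasattr(s['joints'],'round') else s['joints'],s['opening'],s['contact_force'])
n='wrist';c=vision.get_calibration(n);im=vision.grab_frame(n)[:,:,::-1].copy();cv2.imwrite('pics/w_raw.png',im)
def dense(L):
    L=np.r_[L,L[:1]];return np.concatenate([np.linspace(a,b,15) for a,b in zip(L[:-1],L[1:])])
inn=np.array([[96,86,28],[96,-86,28],[-66,-86,28],[-96,-56,28],[-96,86,28]])/1000
for L in (RIM,inn): cv2.polylines(im,[np.round(proj(n,w(p,dense(L)),c)*16).astype(int)],True,(0,255,0),1,cv2.LINE_AA,4)
g=proj(n,w(p,[[.101,.062,.028]]),c)[0];cv2.circle(im,tuple(np.round(g).astype(int)),4,(0,0,255),1)
cv2.imwrite(sys.argv[1],im)
print('hc',proj(n,w(p,[[.106,.096,.028]]),c)[0],[(d['conf'],d['at']) for d in finder.pinpoint('tote_high_corner',n)[:2]])
E
python3 b.py pics/w1.png
```

```text
2.5333 [0.61350998 0.14163113 0.1440876 ] [-1.79771737e+02 -9.31724912e-02  1.21448832e+02] [ 0.21  0.54  1.67  0.    0.93 -0.34] 0.7354575080099048 [-0.17171785  0.97403428  0.16003498]
hc [334.49646739 221.88428165] [(0.92, [223.2, 332.3])]
```

View pics/w1.png

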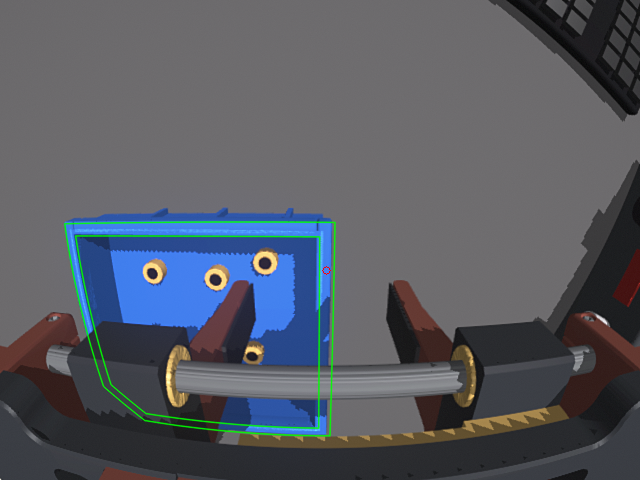

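The wrist view shows the tote outline within about 2 px of my overlay, and the right rim, marked by the circle at (326,270), lies between the fingers. I'll zoom in to refine this.

```bash
python3 -c "
import cv2
a=cv2.imread('pics/w1.png')[200:300,240:370];cv2.imwrite('pics/w1z.png',cv2.resize(a,None,fx=6,fy=6,interpolation=cv2.INTER_NEAREST))"
```

```text
(no output)
```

View pics/w1z.png

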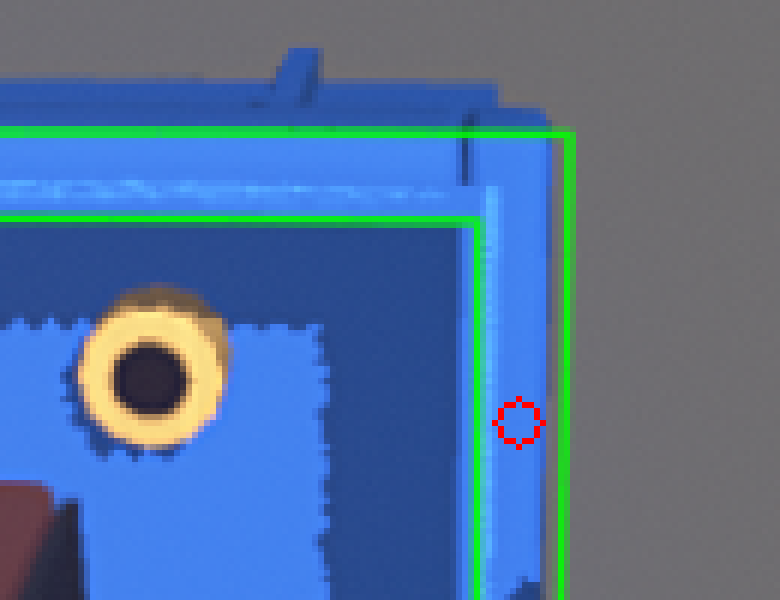

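```bash
python3 -c "
from h import *
s=manip.state();print(s['time'],s['tool_pos'],np.degrees(s['tcp_rot']),s['opening'],s['contact_force'])
p=np.load('pose.npy');p[0]-=.0012;p[1]-=.0019;np.save('pose.npy',p);print(w(p,[.101,.062,0]),p)"
```

```text
2.6333 [0.61400473 0.14311151 0.14636672] [-1.79931291e+02 -3.80211222e-02  1.21570566e+02] 0.6627476766514105 [0.08569189 0.86514516 0.23256879]
[[0.62131879 0.13074787 0.028     ]] [0.56681585 0.02551276 0.54236945]
```

Call:
apply_moves([
  [90,4,-6,-20,0,0,-0.5],
  [90,7.3,-12.4,-45,0,0,-0.5],
  [90,7.3,-12.4,-70,0,0,-0.5],
  [90,7.3,-12.4,-88,0,0,-0.5],
  [90,7.3,-12.4,-98,0,0,-0.5],
  [90,7.3,-12.4,-105,0,0,-0.5],
  [90,7.3,-12.4,-106,0,0,-0.5],
  [90,7.3,-12.4,-106,0,0,-0.5],
  [90,7.3,-12.4,-106,0,0,-0.5],
])

```text
time: 3.38
tool_pos: [0.623, 0.1305, 0.0419]
tcp_rot: [3.14, 0.001, 2.113]
contact_force: [0.8, -0.8, 0.3]
opening: 0.648
```

```bash
python3 b.py pics/w2.png
```

```text
3.3833 [0.62296615 0.1305495  0.04187589] [1.79895898e+02 3.78059411e-02 1.21068314e+02] [ 0.19  0.69  1.69  0.    0.76 -0.35] 0.6484236079322885 [ 0.83197287 -0.78342696  0.30350477]
hc [331.59772165 248.2736341 ] []
```

View pics/w2.png

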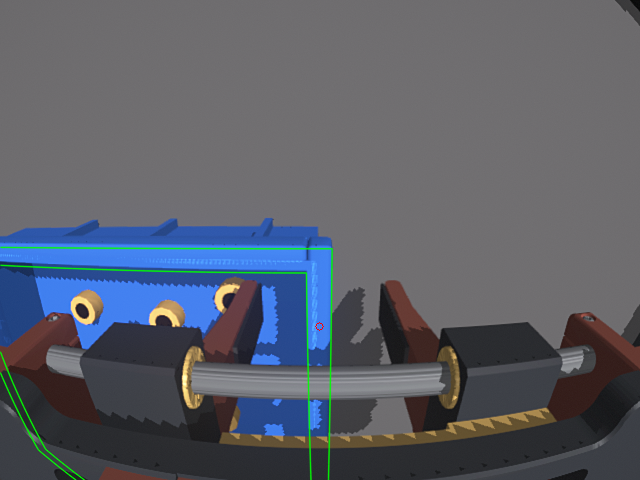

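The rim is centred between the fingers, with inner faces at about x=258 and x=383 and the rim at about 320. Closing now.

Call:
apply_moves([
  [160,0,0,0,0,0,0],
  [190,0,0,0,0,0,0],
  [210,0,0,0,0,0,0],
  [225,0,0,0,0,0,0],
  [255,0,0,0,0,0,0],
  [255,0,0,0,0,0,0],
  [255,0,0,0,0,0,0],
  [255,0,0,0,0,0,0],
  [255,0,0,0,0,0,0],
], squeeze=35)

```text
time: 4.23
tool_pos: [0.6221, 0.13, 0.0405]
tcp_rot: [-3.141, -0.0, 2.113]
contact_force: [-0.0, 0.5, 0.2]
opening: 0.107
```

```bash
python3 b.py pics/w3.png
```

```text
4.2333 [0.62210405 0.13004534 0.04052776] [-1.79987679e+02 -5.98756450e-03  1.21039132e+02] [ 0.19  0.69  1.69  0.    0.75 -0.35] 0.10749907158231364 [-0.00135059  0.46890475  0.17808017]
hc [334.17731912 249.33450729] [(0.68, [248.3, 333.9]), (0.45, [386.7, 149.6])]
```

View pics/w3.png

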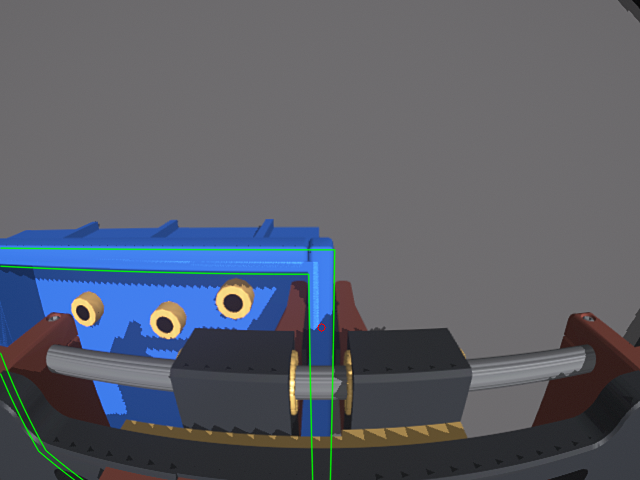

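The rim is gripped: the opening reads 9.4 mm against a 10 mm rim, with no load on the wrist. Next I'll work out the arc about the lip foot edge.

```bash
cat > arc.py <<'E'
import numpy as np,sys
def P(t,r=227.,h=40.5):
    t=np.radians(t);hz=r*(1-np.cos(t))+h*np.sin(t);z=r*np.sin(t)+h*(np.cos(t)-1)
    return np.array([-.2413*hz,-.9704*hz,z])
def tab(t0,ts):
    print([[255]+[round(float(v),1) for v in P(t)-P(t0)]+[round(.9704*(t-t0),2),round(-.2413*(t-t0),2),0] for t in ts])
t0=float(sys.argv[1]);tab(t0,[t0+float(sys.argv[2])*(i+1) for i in range(int(sys.argv[3]))])
E
python3 arc.py 0 0.75 10; python3 arc.py 7.5 .75 12;python3 arc.py 16.5 .75 12;python3 arc.py 25.5 .5 4
```

```text
[[255, -0.1, -0.5, 3.0, 0.73, -0.18, 0], [255, -0.3, -1.1, 5.9, 1.46, -0.36, 0], [255, -0.4, -1.7, 8.9, 2.18, -0.54, 0], [255, -0.6, -2.4, 11.8, 2.91, -0.72, 0], [255, -0.8, -3.0, 14.8, 3.64, -0.9, 0], [255, -0.9, -3.8, 17.7, 4.37, -1.09, 0], [255, -1.1, -4.5, 20.6, 5.09, -1.27, 0], [255, -1.3, -5.3, 23.5, 5.82, -1.45, 0], [255, -1.5, -6.1, 26.4, 6.55, -1.63, 0], [255, -1.7, -7.0, 29.3, 7.28, -1.81, 0]]
[[255, -0.2, -0.9, 2.9, 0.73, -0.18, 0], [255, -0.5, -1.8, 5.7, 1.46, -0.36, 0], [255, -0.7, -2.8, 8.6, 2.18, -0.54, 0], [255, -1.0, -3.8, 11.4, 2.91, -0.72, 0], [255, -1.2, -4.9, 14.2, 3.64, -0.9, 0], [255, -1.5, -6.0, 17.0, 4.37, -1.09, 0], [255, -1.8, -7.1, 19.8, 5.09, -1.27, 0], [255, -2.1, -8.2, 22.6, 5.82, -1.45, 0], [255, -2.3, -9.4, 25.3, 6.55, -1.63, 0], [255, -2.7, -10.7, 28.1, 7.28, -1.81, 0], [255, -3.0, -11.9, 30.8, 8.01, -1.99, 0], [255, -3.3, -13.2, 33.5, 8.73, -2.17, 0]]
[[255, -0.3, -1.3, 2.7, 0.73, -0.18, 0], [255, -0.7, -2.7, 5.4, 1.46, -0.36, 0], [255, -1.0, -4.1, 8.0, 2.18, -0.54, 0], [255, -1.4, -5.5, 10.6, 2.91, -0.72, 0], [255, -1.7, -7.0, 13.3, 3.64, -0.9, 0], [255, -2.1, -8.5, 15.9, 4.37, -1.09, 0], [255, -2.5, -10.0, 18.4, 5.09, -1.27, 0], [255, -2.9, -11.6, 21.0, 5.82, -1.45, 0], [255, -3.3, -13.2, 23.5, 6.55, -1.63, 0], [255, -3.7, -14.8, 26.0, 7.28, -1.81, 0], [255, -4.1, -16.5, 28.5, 8.01, -1.99, 0], [255, -4.5, -18.1, 31.0, 8.73, -2.17, 0]]
[[255, -0.3, -1.1, 1.6, 0.49, -0.12, 0], [255, -0.6, -2.3, 3.3, 0.97, -0.24, 0], [255, -0.9, -3.5, 4.9, 1.46, -0.36, 0], [255, -1.2, -4.7, 6.5, 1.94, -0.48, 0]]
```

Call:
apply_moves([
  [255,-0.1,-0.5,3.0,0.73,-0.18,0],
  [255,-0.3,-1.1,5.9,1.46,-0.36,0],
  [255,-0.4,-1.7,8.9,2.18,-0.54,0],
  [255,-0.6,-2.4,11.8,2.91,-0.72,0],
  [255,-0.8,-3.0,14.8,3.64,-0.9,0],
  [255,-0.9,-3.8,17.7,4.37,-1.09,0],
  [255,-1.1,-4.5,20.6,5.09,-1.27,0],
  [255,-1.3,-5.3,23.5,5.82,-1.45,0],
  [255,-1.5,-6.1,26.4,6.55,-1.63,0],
  [255,-1.7,-7.0,29.3,7.28,-1.81,0],
  [255,-1.7,-7.0,29.3,7.28,-1.81,0],
])

```text
time: 5.25
tool_pos: [0.6207, 0.1225, 0.0704]
tcp_rot: [3.048, -0.093, 2.116]
contact_force: [0.7, -0.2, -1.9]
opening: 0.112
```

```bash
cat > v.py <<'E'
from h import *
import sys
from scipy.spatial.transform import Rotation as R
s=manip.state();r=s['tcp_rot'];M=R.from_euler('xyz',r).as_matrix()
print(s['time'],s['tool_pos'],'tilt',np.degrees(np.arccos(-M[2,2])),np.degrees(np.arctan2(-M[1,2],-M[0,2])),s['opening'],'F',s['contact_force'],s['torque'],s['joints'])
ims=[]
a=vision.grab_frame('scene')[:,:,::-1][190:350,200:380];b=vision.grab_frame('top')[:,:,::-1][130:290,250:430]
cv2.imwrite(sys.argv[1],cv2.resize(np.hstack([a,b]),(792,352),interpolation=cv2.INTER_CUBIC))
E
python3 v.py pics/t1.png
```

```text
5.25 [0.620658   0.12253531 0.0704386 ] tilt 7.570684985064564 -104.20754986249256 0.11229120674162568 F [ 0.6691364  -0.18349976 -1.87918765] [ 0.04884803 -0.02475596 -0.04243793] [ 0.11795927  0.63151232  1.73426355  0.1841406   0.73677366 -0.5572558 ]
```

View pics/t1.png

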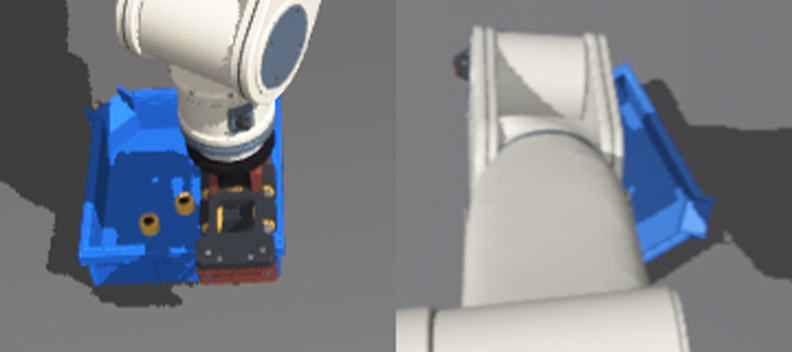

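The tote leans 7.6° towards the lip with its lip corner at the bench, and Fz is -1.9 N, about half its weight, as expected. The two bushings I can see, at about (150,222) and (184,203), haven't moved yet. Continuing.

Call:
apply_moves([
  [255,-0.2,-0.9,2.9,0.73,-0.18,0],
  [255,-0.5,-1.8,5.7,1.46,-0.36,0],
  [255,-0.7,-2.8,8.6,2.18,-0.54,0],
  [255,-1.0,-3.8,11.4,2.91,-0.72,0],
  [255,-1.2,-4.9,14.2,3.64,-0.9,0],
  [255,-1.5,-6.0,17.0,4.37,-1.09,0],
  [255,-1.8,-7.1,19.8,5.09,-1.27,0],
  [255,-2.1,-8.2,22.6,5.82,-1.45,0],
  [255,-2.3,-9.4,25.3,6.55,-1.63,0],
  [255,-2.7,-10.7,28.1,7.28,-1.81,0],
  [255,-3.0,-11.9,30.8,8.01,-1.99,0],
  [255,-3.3,-13.2,33.5,8.73,-2.17,0],
])

```text
time: 6.35
tool_pos: [0.6171, 0.1096, 0.1036]
tcp_rot: [2.934, -0.203, 2.134]
contact_force: [-0.0, -0.3, -2.0]
opening: 0.109
```

```bash
python3 v.py pics/t2.png
```

```text
6.35 [0.6171499  0.10962449 0.10364936] tilt 16.566483325703626 -103.96703793002197 0.10942756717322272 F [-0.04222799 -0.33924393 -2.00729146] [-0.21854921 -0.03056237 -0.00665079] [ 0.02528224  0.57408976  1.77400749  0.4113673   0.75791654 -0.81228275]
```

View pics/t2.png

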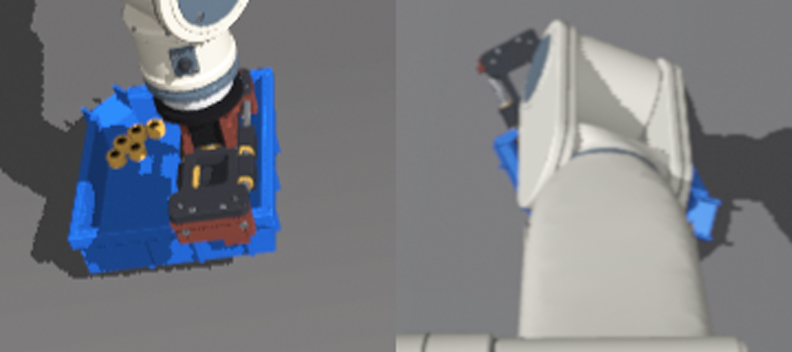

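At 16.6° all five bushings are gathered near the lip, around (115–155, 127–157), and the load hasn't changed. Continuing to about 27.5°.

Call:
apply_moves([
  [255,-0.3,-1.3,2.7,0.73,-0.18,0],
  [255,-0.7,-2.7,5.4,1.46,-0.36,0],
  [255,-1.0,-4.1,8.0,2.18,-0.54,0],
  [255,-1.4,-5.5,10.6,2.91,-0.72,0],
  [255,-1.7,-7.0,13.3,3.64,-0.9,0],
  [255,-2.1,-8.5,15.9,4.37,-1.09,0],
  [255,-2.5,-10.0,18.4,5.09,-1.27,0],
  [255,-2.9,-11.6,21.0,5.82,-1.45,0],
  [255,-3.3,-13.2,23.5,6.55,-1.63,0],
  [255,-3.7,-14.8,26.0,7.28,-1.81,0],
  [255,-4.1,-16.5,28.5,8.01,-1.99,0],
  [255,-4.5,-18.1,31.0,8.73,-2.17,0],
])

```text
time: 7.45
tool_pos: [0.6126, 0.0915, 0.1346]
tcp_rot: [2.815, -0.31, 2.164]
contact_force: [1.1, 0.1, -2.9]
opening: 0.113
```

Call:
apply_moves([
  [255,-0.3,-1.1,1.6,0.49,-0.12,0],
  [255,-0.6,-2.3,3.3,0.97,-0.24,0],
  [255,-0.9,-3.5,4.9,1.46,-0.36,0],
  [255,-1.2,-4.7,6.5,1.94,-0.48,0],
  [255,-1.2,-4.7,6.5,1.94,-0.48,0],
  [255,-1.2,-4.7,6.5,1.94,-0.48,0],
  [255,-1.2,-4.7,6.5,1.94,-0.48,0],
  [255,-1.2,-4.7,6.5,1.94,-0.48,0],
  [255,-1.2,-4.7,6.5,1.94,-0.48,0],
  [255,-1.2,-4.7,6.5,1.94,-0.48,0],
])

```text
time: 8.28
tool_pos: [0.6115, 0.0872, 0.1408]
tcp_rot: [2.789, -0.333, 2.173]
contact_force: [0.6, -0.3, -3.3]
opening: 0.112
```

```bash
python3 v.py pics/t3.png
python3 - <<'E'
from h import *
cv2.imwrite('pics/w4.png',vision.grab_frame('wrist')[:,:,::-1]);
a=vision.grab_frame('scene')[:,:,::-1];cv2.imwrite('pics/s4.png',a)
cv2.imwrite('pics/s4z.png',cv2.resize(a[200:330,210:350],None,fx=5,fy=4.6,interpolation=cv2.INTER_CUBIC))
print([(round(d['conf'],2),np.round(d['at'])) for d in finder.pinpoint('bushing1_center','scene')], [(round(d['conf'],2),np.round(d['at'])) for d in finder.pinpoint('tote_lip_foot','scene')])
E
```

```text
8.2833 [0.6114572  0.08717564 0.14083016] tilt 27.487056467215012 -103.92992715878131 0.11153526337077856 F [ 0.62166669 -0.27614047 -3.317967  ] [-0.22489385 -0.0338841   0.03928603] [-0.10094006  0.53029169  1.80781637  0.65637477  0.84609235 -1.09728063]
[(0.34, array([265., 314.]))] [(0.97, array([257., 256.]))]
```

View pics/s4z.png

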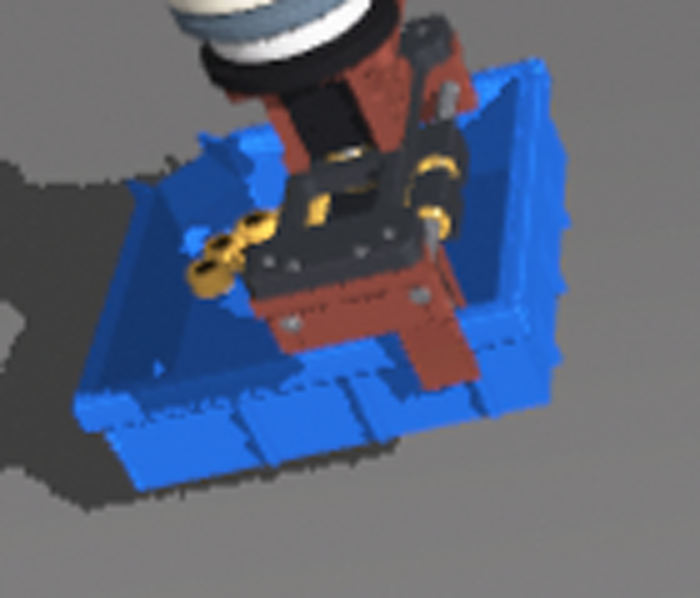

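View pics/w4.png

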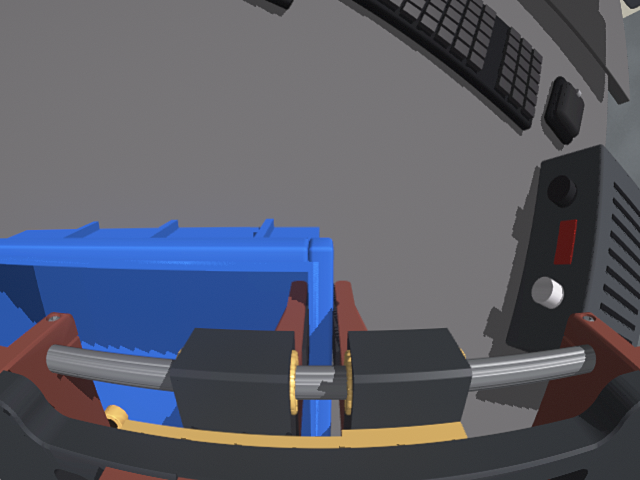

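View pics/s4.png

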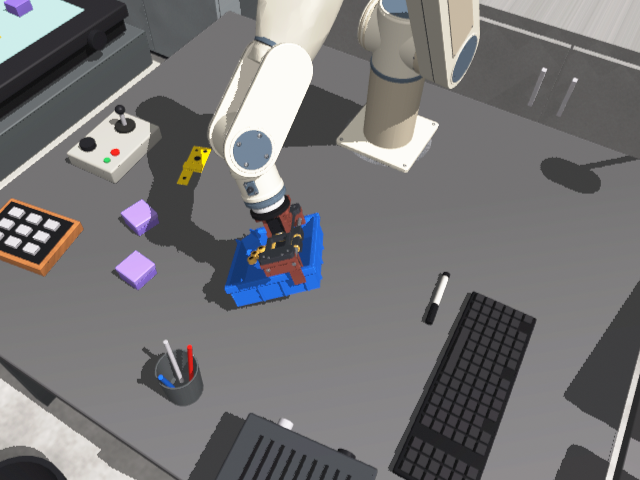

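Tilt is 27.5°. Fz has gone from -2.0 to -3.3 N, so the lip corner may be getting light. I also need to see where the bushings are relative to the lip corner, so I'll overlay the predicted tilted tote.

```bash
cat > o.py <<'E'
from h import *
import sys
from scipy.spatial.transform import Rotation as R
s=manip.state();M=R.from_euler('xyz',s['tcp_rot']).as_matrix()
print(s['time'],s['contact_force'],s['torque'],'tilt',np.degrees(np.arccos(-M[2,2])))
# tote axes: x = +-tool y, z=-tool z
zx=-M[:,2]; tx=M[:,1]; tx=tx if tx[0]>0 else -tx
T=np.c_[tx,np.cross(zx,tx),zx]
tcp0=np.array([101,62,12.5])/1000  # TCP in tote frame (z 40.5 - 28)
W=lambda L:(np.atleast_2d(L)/1000-tcp0)@T.T+s['tool_pos']
print('foot pts',W([[-68,-90,-28],[-100,-58,-28],[-84,-74,-28]]))
n=sys.argv[1];x0,x1,y0,y1=map(int,sys.argv[3:7]);k=int(sys.argv[7])
c=vision.get_calibration(n);im=vision.grab_frame(n)[:,:,::-1]
raw=cv2.resize(im[y0:y1,x0:x1],None,fx=k,fy=k,interpolation=cv2.INTER_CUBIC);ov=raw.copy()
def dr(L,col,closed=True):
    L=np.array(L,float)
    if closed:L=np.r_[L,L[:1]]
    D=np.concatenate([np.linspace(a,b,15) for a,b in zip(L[:-1],L[1:])])
    uv=(proj(n,W(D),c)-[x0,y0]+.5)*k;cv2.polylines(ov,[np.round(uv*16).astype(int)],False,col,1,cv2.LINE_AA,4)
dr([[106,96,28],[106,-96,28],[-70,-96,28],[-106,-60,28],[-106,96,28]],(0,255,0))
dr([[96,86,-24],[96,-86,-24],[-66,-86,-24],[-96,-56,-24],[-96,86,-24]],(255,255,255))
dr([[100,90,-28],[100,-90,-28],[-68,-90,-28],[-100,-58,-28],[-100,90,-28]],(0,255,255))
dr([[-68,-90,2],[-100,-58,2]],(0,0,255),False)
th=np.linspace(0,6.3,30);u=np.array([1,-1])/2**.5;d=np.array([1,1])/2**.5;b=np.array([-81,-71])
for a,q in ((0,10),(21,10)): # reference ring positions against the low wall
    pass
for cx in (-10.5,10.5):
    o=b+u*cx+d*10;dr(np.c_[o[0]+10*np.cos(th),o[1]+10*np.sin(th),th*0-12],(255,0,255))
cv2.imwrite(sys.argv[2],ov)
E
python3 o.py scene pics/o1.png 210 350 200 330 5
```

```text
8.5833 [ 0.39908342  0.00516001 -2.69188799] [-0.22847244 -0.02863353  0.03177448] tilt 27.493535619918777
foot pts [[ 5.55786155e-01 -8.72496501e-02  1.94899698e-04]
 [ 5.11867577e-01 -7.63336743e-02  1.96847444e-04]
 [ 5.33826866e-01 -8.17916622e-02  1.95873571e-04]]
```

View pics/o1.png

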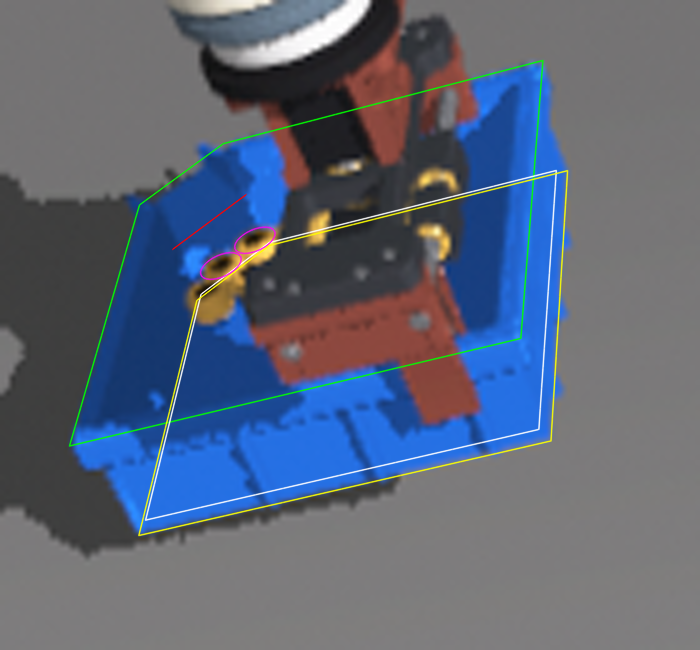

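The overlay fits. Two bushings sit exactly where rings resting against the low lip wall should be, a third is right behind them, and the gripper hides the other two. To make sure the lip foot bears on the bench, I'll lower in small steps and watch the force, averaging the readings.

```bash
cat > f.py <<'E'
from h import *
F=[];T=[]
for i in range(5):
    s=manip.state();F.append(s['contact_force']);T.append(s['torque']);vision.grab_frame('scene')
print(s['time'],np.mean(F,0).round(2),np.std(F,0).round(2),np.mean(T,0).round(3),s['tool_pos'])
E
python3 f.py
```

```text
8.8333 [-0.13 -0.17 -2.38] [0.63 0.47 0.61] [-0.211 -0.018 -0.011] [0.61150725 0.08706161 0.14092056]
```

Call:
apply_moves([
  [255,0,0,-0.5,0,0,0],
  [255,0,0,-1.0,0,0,0],
  [255,0,0,-1.0,0,0,0],
])

```text
time: 9.13
tool_pos: [0.6117, 0.0871, 0.1401]
tcp_rot: [2.789, -0.332, 2.172]
contact_force: [0.6, 0.3, -1.4]
opening: 0.107
```

```bash
python3 f.py
```

```text
9.3333 [ 0.45  0.15 -0.61] [0.09 0.64 0.59] [-0.176  0.056 -0.024] [0.61163055 0.08705976 0.14006091]
```

Lowering by 1 mm cut the tool's load from -2.4 to -0.6 N, so the lip foot now clearly stands on the bench. Next I'll check for the hidden bushings from the other cameras.

```bash
python3 o.py wrist pics/o2.png 0 640 0 480 1; python3 o.py top pics/o3.png 270 430 140 290 5;python3 o.py scene pics/o4.png 230 300 220 290 8
```

```text
9.3833 [0.47593876 1.04027282 0.01456253] [-0.24284132  0.05886227 -0.04426887] tilt 27.500722987831512
foot pts [[ 0.55590837 -0.08725558 -0.00070837]
 [ 0.5119908  -0.07633556 -0.00071593]
 [ 0.53394958 -0.08179557 -0.00071215]]
9.4333 [-0.06971856  0.86581369 -0.09437941] [-0.20621827  0.06536338 -0.0286692 ] tilt 27.499532216133513
foot pts [[ 0.55591447 -0.08727701 -0.00069081]
 [ 0.51199644 -0.07635883 -0.00069974]
 [ 0.53395546 -0.08181792 -0.00069527]]
9.4833 [0.51458932 0.51773033 0.11717239] [-0.157499   -0.0316161  -0.01945272] tilt 27.498375974109333
foot pts [[ 0.55593925 -0.08727692 -0.00068143]
 [ 0.51202105 -0.07635944 -0.00069216]
 [ 0.53398015 -0.08181818 -0.0006868 ]]
```

View pics/o2.png

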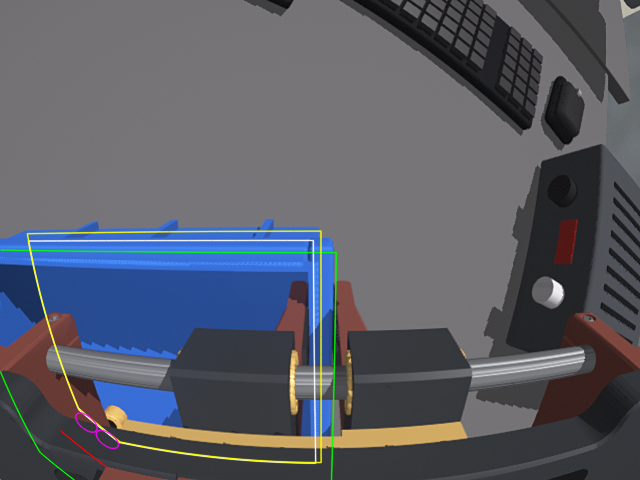

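View pics/o3.png

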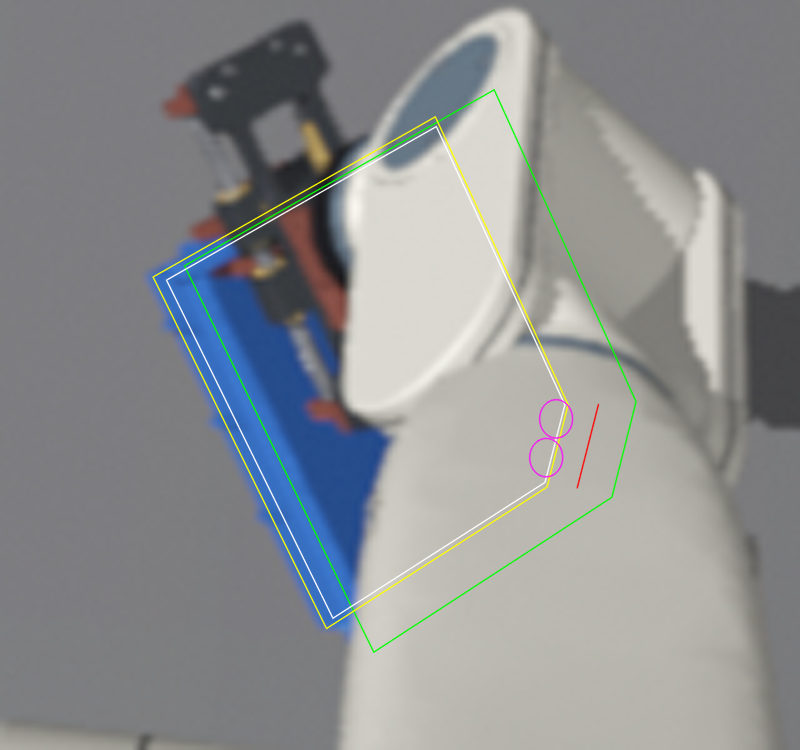

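View pics/o4.png

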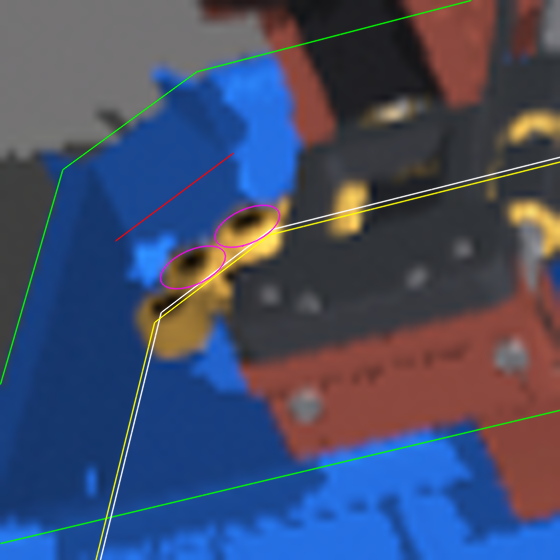

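```bash
python3 -c "
import cv2
a=cv2.imread('pics/t2.png')[80:200,70:210];cv2.imwrite('pics/t2z.png',cv2.resize(a,None,fx=5,fy=5,interpolation=cv2.INTER_CUBIC))"
```

```text
(no output)
```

View pics/t2z.png

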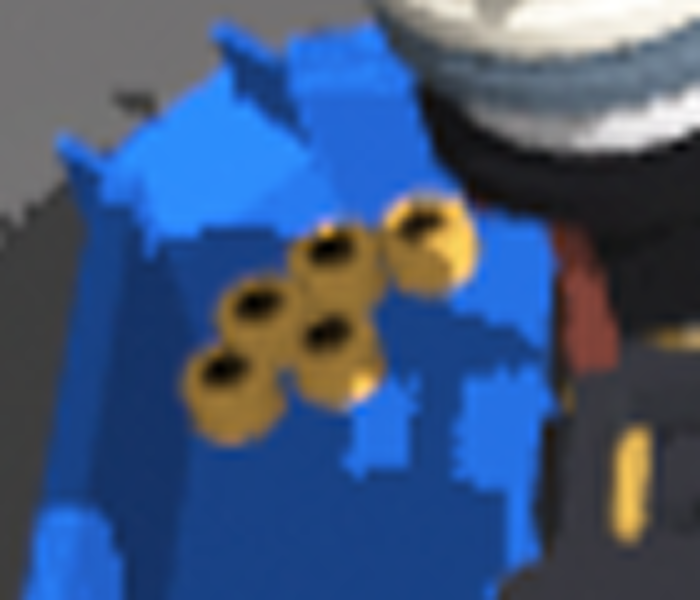

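The zoomed picture at 16.6° shows all five already packed at the low wall: two against it, one on each side and one behind. The present view matches that pack, and the tote is still and standing on its foot. Handing in.

```bash
python3 -c "
from plant import manip
s=manip.state();print(s['time'],s['opening'],max(abs(s['dq'])));print(manip.sign_off())"
```

```text
9.5333 0.11076043975977508 0.0022450813775669646
the job is handed in; nothing more can be done
None
```

I gripped the tote by its +x rim near the high corner and tilted it about the lip foot edge to 27.5°. I handed the job in at 9.5 s, with the tote held still at that tilt.

**Last checks:**
- **Tilt and grip:** the tool measured 27.50°. The jaw opening matched the 10 mm rim and the joint speeds were about 0.
- **Lip foot on the bench:** on first reaching the final tilt the tool carried about 2.4 N, so the foot might have been barely touching. I lowered the tool 1 mm. The load then fell to between 0 and 0.6 N, so the lip foot carries nearly all the weight.
- **Bushings:** at 16.6° all five were clearly visible, packed at the lip corner. At 27.5°, three showed clearly in the scene view, two of them exactly against the low lip wall, and a fourth only as a sliver and in the wrist camera. The gripper hid the fifth, which I take to be in the same pack. I saw none spilled.
- **Everything else:** nothing else on the bench looked disturbed in the last full scene picture, taken just before the 1 mm lowering.

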